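# Put the long pen driver back on its raised rest

### The arm

A 6-joint arm with a two-finger parallel gripper is mounted at the origin on the work surface. World frame = base frame: x ahead of the robot, y to its left, z up, the work surface at z = 0. Lengths are in m, angles in degrees, forces in N, time in s.
With the tool pointing down it reaches from about 0.3 to 0.75 m from the base axis. Payload 8.5 kg.
Tool frame: the origin (TCP) lies at the very end of the fingers, on their centre line; the grasp point (between the pads) lies 19 mm behind it; z points along the fingers, y is the line along which they close (so a half turn about z gives the same grasp; the last joint's range is limited). The gripper opens to 85 mm and grips with 20 to 120 N. Pads are 22 mm wide; open, the fingers measure 114 mm over their backs; the gripper's body (76 mm by 85 mm) begins 54 mm behind the grasp point. The pads swing forward as they close: fully open they stand 13 mm farther back than shut.
Start: joints at [57.279, 21.807, 74.336, -0, 83.858, -12.336], TCP at [0.192, 0.516, 0.231] pointing down, gripper open.
Joint ranges: [-178.18, 178.18], [-50.72, 133.34], [12.68, 142.11], [-81.47, 261.47], [9.98, 163.14], [-165.26, 165.26]. Speed limits (degrees/s): [136.94, 136.94, 180, 180, 180, 180].

### API

Orientations are given as a 3x3 rotation matrix whose columns are the frame's x, y, z axes.
In Python, from rig import env, imaging gives the robot as it stands. The module is installed in compiled form; this text tells all that it offers.
- The arm moves only by the tool arm_command, never from a script. Its arguments are lists of equal length, an entry for each row: "turn": the turn, a rotation vector about the tool's x, y, z in units of 5 degrees (1.0 is 5 degrees), a list of three; "xyz": the shift along the tool's x, y, z in units of 50 mm (1.0 is 50 mm), a list of three; "claw": the finger opening in mm, from 0 to 85.4. A call has 1 to 12 rows; each row shifts and turns the commanded pose from where the row before left it, along the tool's axes as they then stand; what a row does not reach is not made up. A row lasts 1/10 s, in which the tool goes at most 50 mm and 8.59 degrees, less where a joint would pass 70% of its speed; a pose out of reach is approached as far as the arm can. A call is refused whole if a number of a shift passes 1 or a number of a turn 1, either way. A call with a gripper value outside its range is refused whole. The fingers move at their own pace and stop on an object; "squeeze" is the grip in N (left out, the last holds). Time passes only in rows, so rows that do not move let the fingers close. It gives the time, the measured TCP pose, the force, the opening and the grip force at its end, in the units of the state.
- env.observe(): the state, without advancing time (a new reading comes with each control period).
- imaging.get_image(name): name is "side" or "top" or "wrist"; returns (picture, depth): 400x640x3 uint8, blue, green, red; 400x640 float32, m along the optical axis (not along the pixel's ray), 0 where there is no reading.
- imaging.camera_info(name): a dict with "camera_matrix" (3x3 intrinsics, pixels), "rvec" (rotation vector, rad) and "tvec" (3), from world to camera coordinates, as OpenCV has them. Camera axes: x right, y down, z forward; pixel columns grow to the right and rows downward; lengths in m; the calibration is good to about 2 mm. A picture is of the moment at which its call begins: read the wrist's pose just before it. camera_info takes no time and is no camera call; for the wrist camera it gives the pose at the moment of the call.
- env.close_job(): hands the job in; it is judged then, once.
The state is a dict: "time_s": time; "q": joint angles; "qvel": joint speeds; "joint_efforts": joint torques, N m; "position": TCP position; "tool_rot": TCP orientation; "ft_force": force on the tool from outside, world axes, zero at the start; "wrist_torque": the same for the moment, N m; "grip_width": finger opening in m; "gripper_force": force on a finger pad.
Only numpy, scipy, OpenCV 4.12 (cv2) and the standard library are available. Lean on these libraries where they do the work, as an engineer would, in place of code of your own. Each camera call takes 0.05 s, during which the arm holds its last target. There are 200 camera calls.

### The job

Pick up the longer of the two aluminium pen screwdrivers lying on the repair mat and lay it level across both forks of the empty tool rest, its thick body roughly centred over the rest. Either end may point forward. Do not disturb the shorter screwdriver or the pry bar on the other rest.

Things in the scene. Friction and masses are not known exactly. Their poses are not given: they have to be found in the camera images.
- long_driver: Pen screwdriver, about 90 g, lying on the table: aluminium hexagonal body 120 mm long, 20 mm across flats, flat side down, and a 6 mm steel shaft 40 mm long; 160 mm overall. Origin: on the axis at the middle of the hexagonal body, near the centre of mass, 10 mm above the table at the start. x runs along the body towards the shaft.
- rest: Empty fixed tool rest: steel base 120 x 70 x 8 mm with two upright forks, 14 mm thick, at x = -40 and +40 mm (66 mm clear between). Each has a flat floor 20 mm wide in y, 60 mm above the table; cheeks slope outwards at 55 degrees to a 50 mm mouth 81 mm up. Origin: under the base's centre, on the table; the driver lies along x, z is up. A driver on both floors has its axis 70 mm up.
- short_driver: Shorter pen screwdriver, a bystander lying on the work surface: same hexagonal aluminium body, 20 mm across flats, but 80 mm long with a 25 mm shaft, 105 mm overall. Origin on the axis at the middle of its body, x towards the shaft.
- pry_bar: Pry bar, a bystander lying across the second, identical rest: black hexagonal handle 116 mm long, 20 mm across flats, with a flat steel blade 18 mm wide and 34 mm long. Origin on the axis at the middle of the handle, 70 mm above the table, x towards the blade. The second rest stands beneath it, along the same x.
Not all that is in view belongs to the job. What is shaped like the long_driver but orange is not meant.

How it is judged:
By the outcome, as a careful person would: the job done as asked, in the order asked, and still so for the second after the job is handed in, with the robot touching nothing.
It also fails if it takes over 37 s, if anything falls off the work surface, if the arm or the gripper's body presses on something with over 40 N, if the wrist force passes 120 N, or if a joint passes its speed limit or range.

## Working session

There is one attempt and no reset: what is moved stays moved. The work goes in short steps, Python scripts to look and compute and a tool call to move; the robot and the scene stay as the last step left them, time stands still between calls to the robot, and variables do not carry over. Pictures are saved under pics/ and viewed, at most 10 in all, crops included, and the job is handed in when it is done.

Besides the shell and the picture viewer there is one more tool, called after "Emit:" as a command line: name --argument value ..., lists and objects as JSON in quotes. arm_command: Moves the arm, as the interface text tells. Its arguments: {"type":"object","properties":{"turn":{"type":"array"},"xyz":{"type":"array"},"claw":{"type":"array"},"squeeze":{"type":"number"}},"required":["turn","xyz","claw"]}

```bash
mkdir -p pics; cat > h.py <<'E'
import numpy as np, cv2
from rig import env, imaging
def cam(n):
    c=imaging.camera_info(n); K=np.array(c["camera_matrix"],float); R=cv2.Rodrigues(np.array(c["rvec"],float))[0]; t=np.array(c["tvec"],float).ravel()
    return K,R,t
def ray(c,uv):
    K,R,t=c; d=R.T@np.linalg.solve(K,[uv[0],uv[1],1.]); return -R.T@t,d
def onplane(c,uv,z):
    o,d=ray(c,uv); return o+d*(z-o[2])/d[2]
def cloud(c,D):
    K,R,t=c; v,u=np.mgrid[:D.shape[0],:D.shape[1]]
    P=np.stack([(u-K[0,2])/K[0,0]*D,(v-K[1,2])/K[1,1]*D,D],-1); return (P-t)@R
E
python3 - <<'E'
from h import *
for n in("top","side"):
    p,d=imaging.get_image(n); cv2.imwrite(f"pics/{n}0.png",p); np.save(f"{n}0.npy",d); c=cam(n); print(n,-c[1].T@c[2],c[0][0,0])
print(env.observe()["tool_rot"],env.observe()["time_s"])
E
```

```text
top [ 0.18936673 -0.01124471  1.0663756 ] 479.8607831046019
side [ 0.04060241 -0.43006232  0.78453331] 390.77266793508227
[[-9.37370575e-01  3.48333007e-01 -7.22855743e-04]
 [ 3.48333635e-01  9.37369965e-01 -1.10801596e-03]
 [ 2.91624731e-04 -1.29041653e-03 -9.99999125e-01]] 0.1
```

View pics/top0.png

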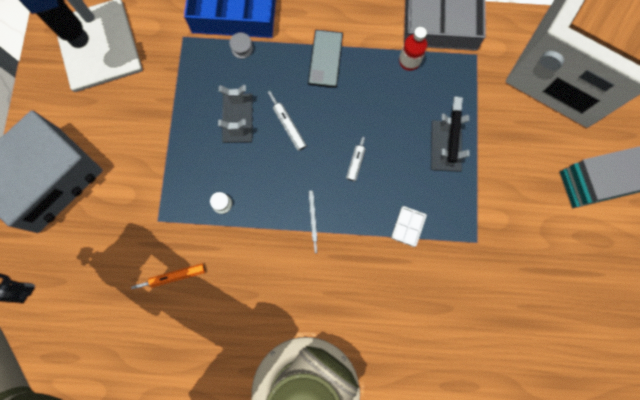

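View pics/side0.png

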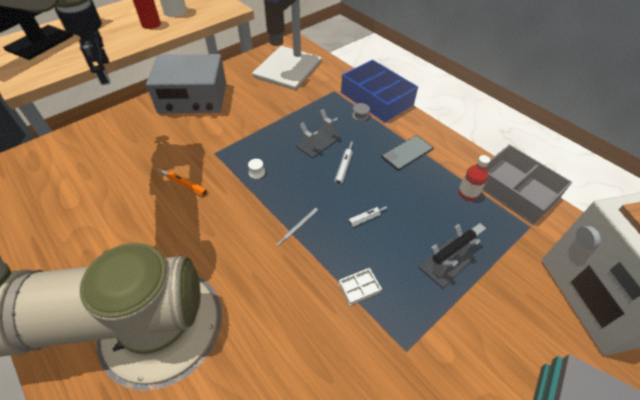

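The top view shows the long driver running from the shaft tip at about (270,93) to the body end at (302,148). The empty rest is at (237,115), with forks at (232,91) and (232,126). In the side view the driver spans (351,145) to (339,181) and the rest is at (318,135). Next I'll measure both.

```bash
cat > m.py <<'E'
from h import *
from itertools import product
ims={n:cv2.imread(f"pics/{n}0.png") for n in("top","side")}; D={n:np.load(f"{n}0.npy") for n in ims}; C={n:cam(n) for n in ims}
def blob(n,x0,y0,x1,y1,th=120):
    m=np.zeros((400,640),np.uint8); g=ims[n].max(2); m[y0:y1,x0:x1]=(g[y0:y1,x0:x1]>th)
    k,l,s,ce=cv2.connectedComponentsWithStats(m); i=1+np.argmax(s[1:,4]); return l==i
def tri(a,b):
    (o1,d1),(o2,d2)=ray(C["top"],a),ray(C["side"],b)
    s=np.linalg.lstsq(np.c_[d1,-d2],o2-o1,rcond=None)[0]; p,q=o1+d1*s[0],o2+d2*s[1]; return (p+q)/2,np.linalg.norm(p-q)
ends={}
for n,b in(("top",(262,86,310,155)),("side",(330,138,360,190))):
    m=blob(n,*b); uv=np.argwhere(m)[:,::-1].astype(float)
    P=np.array([onplane(C[n],u,.015) for u in uv])[:,:2]; c=P.mean(0); w,V=np.linalg.eigh(np.cov((P-c).T)); a=V[:,1]*np.sign(V[0,1]); t=(P-c)@a
    ends[n]=uv[t.argmin()],uv[t.argmax()]
    z=cloud(C[n],D[n])[m][:,2]
    print(n,"px",len(uv),"ends",*ends[n],"world",c+a*t.min(),c+a*t.max(),"len",np.ptp(t),"yaw",np.degrees(np.arctan2(a[1],a[0])),"depth z",np.percentile(z,[10,50,90]))
for i in(0,1): print("tri",tri(ends["top"][i],ends["side"][i]))
# rest: depth cloud
for n,b in(("top",(205,75,262,150)),("side",(285,100,345,160))):
    Q=cloud(C[n],D[n])[b[1]:b[3],b[0]:b[2]].reshape(-1,3); h=Q[(Q[:,2]>.05)&(Q[:,2]<.1)]; bs=Q[(Q[:,2]>.004)&(Q[:,2]<.014)]
    print(n,"forks",len(h),h.mean(0),h.min(0),h.max(0))
    r=cv2.minAreaRect((Q[(Q[:,2]>.004)][:,:2]*1000).astype(np.float32)); print("rect",r)
    k=h[:,0]>h[:,0].mean()
    for s in(k,~k): print("  fork",h[s].mean(0),np.percentile(h[s],[2,98],axis=0).round(3).tolist())
a=[cv2.resize(ims[n][y:y+80,x:x+120],None,fx=5,fy=5,interpolation=cv2.INTER_CUBIC) for n,x,y in(("top",200,77),)]
b=cv2.resize(ims["side"][100:190,285:365],None,fx=4.4,fy=4.4,interpolation=2)
cv2.imwrite("pics/crop0.png",np.vstack([cv2.resize(a[0],(450,300)),cv2.resize(b,(450,300))][:2])[:600])
E
python3 m.py
```

```text
top px 612 ends [297. 150.] [268.  91.] world [0.52969393 0.04739439] [0.66382869 0.13524598] len 0.1603434904740593 yaw 33.22280473135567 depth z [0.00012165 0.01594336 0.02038772]
side px 300 ends [341. 181.] [351. 141.] world [0.53083183 0.04560861] [0.66154889 0.13261091] len 0.15702341037065187 yaw 33.646833833188715 depth z [0.00086256 0.01737423 0.02016498]
tri (array([ 0.53753112,  0.05361141, -0.00299814]), np.float64(0.018274394973354768))
tri (array([0.66518425, 0.13666956, 0.01034588]), np.float64(0.0007191315940709421))
top forks 387 [0.59508632 0.20603499 0.06616074] [0.54707228 0.17217015 0.05024195] [0.64600244 0.23774016 0.08378783]
rect ((432.313720703125, 152.49684143066406), (568.4032592773438, 142.32286071777344), 19.921899795532227)
  fork [0.63513243 0.20979849 0.06623929] [[0.627, 0.181, 0.053], [0.644, 0.235, 0.081]]
  fork [0.55565631 0.20232938 0.0660834 ] [[0.548, 0.173, 0.051], [0.564, 0.229, 0.081]]
side forks 225 [0.59428483 0.20608309 0.06522281] [0.54836721 0.16985194 0.05020143] [0.64478711 0.23515085 0.08267091]
rect ((368.02392578125, -104.40728759765625), (913.907958984375, 133.40328979492188), 53.149845123291016)
  fork [0.6352093  0.20984776 0.06538523] [[0.628, 0.178, 0.051], [0.644, 0.233, 0.08]]
  fork [0.55582994 0.20254561 0.06507019] [[0.549, 0.171, 0.051], [0.565, 0.225, 0.08]]
```

View pics/crop0.png

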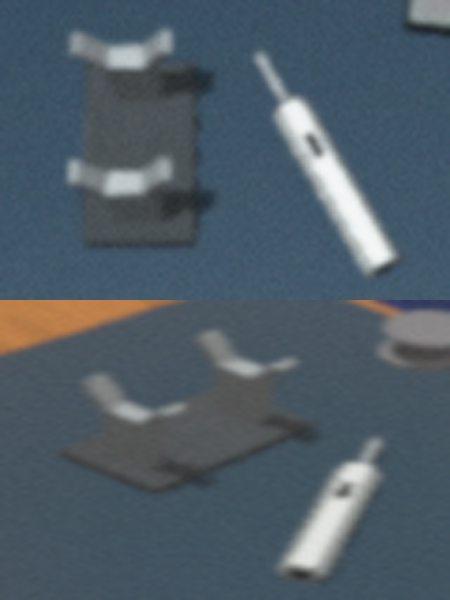

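The crops show the rest's fork floors and the driver lying flat and clear of everything.

| Item | Position (m) | Yaw | Check |
|---|---|---|---|
| Driver body middle | about (0.580, 0.080) | 33.5° | Length 0.160 and top 20 mm up, in both views |
| Rest centre | about (0.5955, 0.206) | 5.3° | Forks 80 mm apart and 81 mm tall, as specified |

I'll start by turning the tool.

Emit:
arm_command --turn '[[0, 0, -0.9], [0, 0, -0.9], [0, 0, -0.9], [0, 0, -0.9], [0, 0, -0.9], [0, 0, -0.9], [0, 0, -0.9], [0, 0, -0.9], [0, 0, -0.9], [0, 0, -0.9], [0, 0, -0.9], [0, 0, -0.9]]' --xyz '[[0, 0, 0], [0, 0, 0], [0, 0, 0], [0, 0, 0], [0, 0, 0], [0, 0, 0], [0, 0, 0], [0, 0, 0], [0, 0, 0], [0, 0, 0], [0, 0, 0], [0, 0, 0]]' --claw '[60, 60, 60, 60, 60, 60, 60, 60, 60, 60, 60, 60]'

```text
time_s: 1.3
position: [0.1915, 0.5154, 0.231]
tool_rot: [[-0.831, -0.556, -0.0], [-0.556, 0.831, -0.001], [0.001, -0.0, -1.0]]
ft_force: [-0.8, 0.2, -0.3]
grip_width: 0.06
gripper_force: 0.0
```

```bash
cat > go.py <<'E'
import sys
from h import *
# go.py x y z yaw_of_driver_line : remaining shift (units, tool axes) and turn about z
x,y,z,yaw=map(float,sys.argv[1:]); s=env.observe(); R=np.array(s["tool_rot"]); p=np.array(s["position"])
d=R.T@(np.array([x,y,z])-p)/.05; a=np.degrees(np.arctan2(R[1,0],R[0,0]))
print("t",s["time_s"],"pos",p.round(4),"toolz",R[:,2].round(4),"xyaw",a.round(2)); print("shift units",d.round(3),"norm",np.linalg.norm(d).round(2),"turn z units",(-(((yaw-a+90)%180)-90)/5).round(3))
print("q",np.round(s["q"],1),"F",np.round(s["ft_force"],1),"w",s["grip_width"],"gf",s["gripper_force"])
E
python3 go.py .58 .08 .16 33.5
```

```text
t 1.3 pos [0.1915 0.5154 0.231 ] toolz [-5.e-04 -7.e-04 -1.e+00] xyaw -146.2
shift units [ -1.614 -11.558   1.422] norm 11.76 turn z units 0.06
q [ 57.3  21.8  74.4   0.   83.9 -66.5] F [-0.8  0.2 -0.3] w 0.0599896723152696 gf 0.0
```

Emit:
arm_command --turn '[[0, 0, 0], [0, 0, 0], [0, 0, 0], [0, 0, 0], [0, 0, 0], [0, 0, 0], [0, 0, 0], [0, 0, 0], [0, 0, 0], [0, 0, 0], [0, 0, 0], [0, 0, 0]]' --xyz '[[-0.13, -0.96, 0.12], [-0.13, -0.96, 0.12], [-0.13, -0.96, 0.12], [-0.13, -0.96, 0.12], [-0.13, -0.96, 0.12], [-0.13, -0.96, 0.12], [-0.13, -0.96, 0.12], [-0.13, -0.96, 0.12], [-0.13, -0.96, 0.12], [-0.13, -0.96, 0.12], [-0.13, -0.96, 0.12], [-0.13, -0.96, 0.12]]' --claw '[60, 60, 60, 60, 60, 60, 60, 60, 60, 60, 60, 60]'

```text
time_s: 2.5
position: [0.5763, 0.0773, 0.1588]
tool_rot: [[-0.833, -0.553, -0.001], [-0.553, 0.833, 0.0], [0.0, 0.0, -1.0]]
ft_force: [1.2, 1.0, -0.6]
grip_width: 0.0602
gripper_force: 0.0
```

```bash
python3 go.py .58 .08 .16 33.5; python3 - <<'E'
from h import *
c=cam("wrist"); p,d=imaging.get_image("wrist"); cv2.imwrite("pics/w1.png",p)
Q=cloud(c,d); m=(np.abs(Q[...,2]-.015)<.009)&(p.min(2)>120)&(np.hypot(Q[...,0]-.595,Q[...,1]-.09)<.11)
print(m.sum(),"top z",np.percentile(Q[m][:,2],95)); uv=np.argwhere(m)[:,::-1]
P=np.array([onplane(c,u,.012)[:2] for u in uv]); r=cv2.minAreaRect((P*1000).astype(np.float32)); print(r)
e=P.mean(0); w,V=np.linalg.eigh(np.cov((P-e).T)); a=V[:,1]*np.sign(V[0,1]); t=(P-e)@a
print(e+a*t.min(),e+a*t.max(),np.ptp(t),np.degrees(np.arctan2(a[1],a[0])),"mid from butt",e+a*(t.min()+.06))
E
```

```text
t 2.5 pos [0.5763 0.0773 0.1588] toolz [-6.e-04  1.e-04 -1.e+00] xyaw -146.4
shift units [-0.092  0.005 -0.024] norm 0.09 turn z units 0.02
q [  -4.    28.4   75.9    0.    75.7 -127.6] F [ 1.2  1.  -0.6] w 0.06016151148143369 gf 0.0
3884 top z 0.02054105424966511
((576.5890502929688, 136.9452362060547), (177.06991577148438, 125.30169677734375), 33.52518844604492)
[0.55784142 0.03020427] [0.61408049 0.20658125] 0.1851260948507839 72.31474462845237 mid from butt [0.57606869 0.08736865]
```

View pics/w1.png

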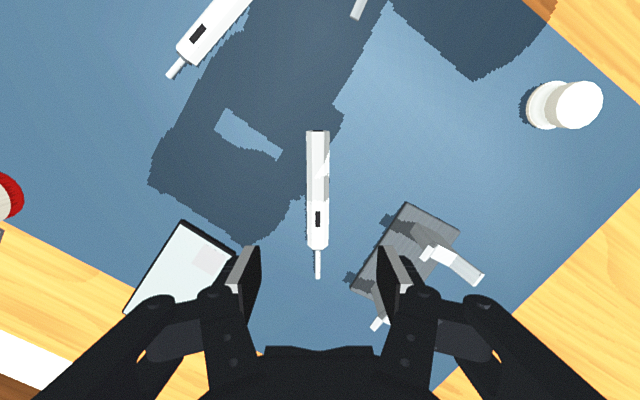

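The wrist view shows the driver centred between the fingers. The butt is at (317,130), the shoulder at (317,248) and the shaft tip at (318,278). My mask also caught neighbouring objects, so I'll redo it on that component alone.

```bash
python3 - <<'E'
from h import *
c=cam("wrist"); p=cv2.imread("pics/w1.png")
for uv in((317,131),(317,248),(318,278)): print(uv,onplane(c,uv,.015).round(4))
for v in(150,200,235):
    r=np.where(p[v,290:345].max(1)>150)[0]+290
    q=[onplane(c,(u,v),.012) for u in(306,329)]; print(v,((q[0]+q[1])/2).round(4),np.linalg.norm(q[0]-q[1]).round(4))
E
```

```text
(317, 131) [0.536  0.0395 0.015 ]
(317, 248) [0.637  0.1058 0.015 ]
(318, 278) [0.6666 0.1266 0.015 ]
150 [0.5509 0.0498 0.012 ] 0.0222
200 [0.5931 0.0776 0.012 ] 0.0233
235 [0.6253 0.0988 0.012 ] 0.0242
```

```bash
python3 go.py .58 .08 .16 33.5; python3 - <<'E'
from h import *
c=cam("wrist"); s=env.observe(); R=np.array(s["tool_rot"]); print("cam in tool",R.T@(-c[1].T@c[2]-s["position"]),"axes\n",(R.T@c[1].T).round(3),c[0])
t=cam("top"); 
for z in(.012,):
  for u in((301,148),(284,121)): print(onplane(t,u,z))
  print("tip",onplane(t,(270,93),.01))
E
```

```text
t 2.55 pos [0.5803 0.0718 0.1574] toolz [ 7.0e-04 -2.1e-03 -1.0e+00] xyaw -146.65
shift units [-0.086  0.139 -0.053] norm 0.17 turn z units -0.029
q [-4.500e+00  2.870e+01  7.560e+01 -1.000e-01  7.570e+01 -1.278e+02] F [ 0.  -6.1 -1.8] w 0.06003803906760092 gf 0.0
cam in tool [ 0.07641768 -0.00117663 -0.14245401] axes
 [[ 0.    -0.954 -0.299]
 [ 1.    -0.     0.001]
 [-0.001 -0.299  0.954]] [[297.43338828   0.         318.43427434]
 [  0.         297.43338828 199.72415366]
 [  0.           0.           1.        ]]
[0.52985524 0.04824018 0.012     ]
[0.59268356 0.09254924 0.012     ]
tip [0.66095246 0.13139996 0.01      ]
```

The arm was still coasting when that picture was taken. Using the pose at the moment of the picture gives a body middle of (0.5825, 0.078), which agrees with the top view. I'll settle and approach.

Emit:
arm_command --turn '[[0, 0, 0], [0, 0, 0], [0, 0, 0], [0, 0, 0]]' --xyz '[[0, 0, 0.4], [0, 0, 0.4], [0, 0, 0], [0, 0, 0]]' --claw '[50, 50, 50, 50]'

```text
time_s: 2.95
position: [0.5754, 0.0792, 0.1196]
tool_rot: [[-0.833, -0.554, -0.0], [-0.554, 0.833, 0.0], [0.0, 0.0, -1.0]]
ft_force: [-0.1, -0.3, -0.0]
grip_width: 0.05
gripper_force: 0.0
```

```bash
python3 go.py .581 .079 .003 33.5
```

```text
t 2.95 pos [0.5754 0.0792 0.1196] toolz [-4.e-04  0.e+00 -1.e+00] xyaw -146.38
shift units [-0.092 -0.065  2.331] norm 2.33 turn z units 0.025
q [  -3.8   30.6   79.1    0.    70.3 -127.5] F [-0.1 -0.3 -0. ] w 0.05002237104403595 gf 0.0
```

Emit:
arm_command --turn '[[0, 0, 0], [0, 0, 0], [0, 0, 0], [0, 0, 0], [0, 0, 0], [0, 0, 0], [0, 0, 0], [0, 0, 0], [0, 0, 0], [0, 0, 0]]' --xyz '[[-0.09, -0.06, 0.3], [0, 0, 0.4], [0, 0, 0.4], [0, 0, 0.4], [0, 0, 0.3], [0, 0, 0.2], [0, 0, 0.1], [0, 0, 0.1], [0, 0, 0], [0, 0, 0]]' --claw '[50, 50, 50, 50, 50, 50, 50, 50, 50, 50]'

```text
time_s: 3.95
position: [0.5811, 0.079, 0.0098]
tool_rot: [[-0.833, -0.554, 0.001], [-0.554, 0.833, -0.0], [-0.001, -0.001, -1.0]]
ft_force: [-0.3, -0.2, -0.1]
grip_width: 0.0501
gripper_force: 0.0
```

```bash
python3 go.py .581 .079 .003 33.5; python3 - <<'E'
from h import *
p,d=imaging.get_image("wrist"); cv2.imwrite("pics/w2.png",p)
E
```

```text
t 3.95 pos [0.5811 0.079  0.0098] toolz [ 9.e-04 -1.e-04 -1.e+00] xyaw -146.38
shift units [0.003 0.001 0.136] norm 0.14 turn z units 0.024
q [  -3.8   39.1   84.4    0.    56.4 -127.4] F [-0.3 -0.2 -0.1] w 0.050056570724212504 gf 0.0
```

View pics/w2.png

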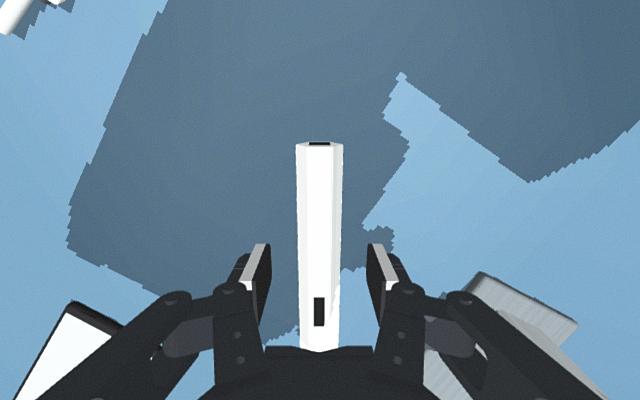

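The driver (298–342 wide at columns, butt at row 145) is centred between the pads at about 260 and 375. I'll lower the last 6 mm and close.

Emit:
arm_command --turn '[[0, 0, 0], [0, 0, 0], [0, 0, 0], [0, 0, 0], [0, 0, 0], [0, 0, 0], [0, 0, 0], [0, 0, 0], [0, 0, 0], [0, 0, 0]]' --xyz '[[0, 0, 0.07], [0, 0, 0.06], [0, 0, 0], [0, 0, 0], [0, 0, 0], [0, 0, 0], [0, 0, 0], [0, 0, 0], [0, 0, 0], [0, 0, 0]]' --claw '[50, 50, 50, 35, 20, 15, 15, 15, 15, 15]' --squeeze 50

```text
time_s: 5.0
position: [0.5809, 0.079, 0.0031]
tool_rot: [[-0.833, -0.554, 0.0], [-0.554, 0.833, -0.0], [-0.0, -0.0, -1.0]]
ft_force: [0.1, -0.0, 4.6]
grip_width: 0.0205
gripper_force: 49.4
```

Gripped at 20.5 mm opening with 49 N. That is less than the 23.1 mm across corners, so the driver may have rolled in the pads. I'll lift it and look.

Emit:
arm_command --turn '[[0, 0, 0], [0, 0, 0], [0, 0, 0], [0, 0, 0], [0, 0, 0], [0, 0, 0], [0, 0, 0], [0, 0, 0], [0, 0, 0], [0, 0, 0], [0, 0, 0]]' --xyz '[[0, 0, -0.1], [0, 0, -0.2], [0, 0, -0.3], [0, 0, -0.4], [0, 0, -0.4], [0, 0, -0.4], [0, 0, -0.4], [0, 0, -0.2], [0, 0, -0.1], [0, 0, 0], [0, 0, 0]]' --claw '[15, 15, 15, 15, 15, 15, 15, 15, 15, 15, 15]'

```text
time_s: 6.1
position: [0.5804, 0.079, 0.127]
tool_rot: [[-0.833, -0.554, -0.002], [-0.554, 0.833, 0.0], [0.001, 0.001, -1.0]]
ft_force: [0.3, 0.6, -0.2]
grip_width: 0.0207
gripper_force: 49.2
```

```bash
python3 go.py .5955 .206 .14 5.3; python3 - <<'E'
from h import *
c=cam("wrist");p,d=imaging.get_image("wrist"); cv2.imwrite("pics/w3.png",p)
Q=cloud(c,d); m=(p.min(2)>100)&(Q[...,2]>.09)&(Q[...,2]<.2); P=Q[m]; e=P.mean(0); w,V=np.linalg.eigh(np.cov((P-e).T)); a=V[:,2]*np.sign(V[0,2]); t=(P-e)@a
print(m.sum(),e,a,"ends",e+a*np.percentile(t,1),e+a*np.percentile(t,99))
E
```

```text
t 6.1 pos [0.5804 0.079  0.127 ] toolz [-1.5e-03  1.0e-04 -1.0e+00] xyaw -146.39
shift units [-1.656  1.948 -0.261] norm 2.57 turn z units 5.663
q [  -3.8   30.6   77.7   -0.    71.8 -127.4] F [ 0.3  0.6 -0.2] w 0.020716952749702398 gf 49.17485497891903
9521 [0.56937284 0.0700547  0.14278232] [0.83377273 0.55210389 0.00208137] ends [0.53162137 0.0450566  0.14268808] [0.61912781 0.10300122 0.14290652]
```

View pics/w3.png

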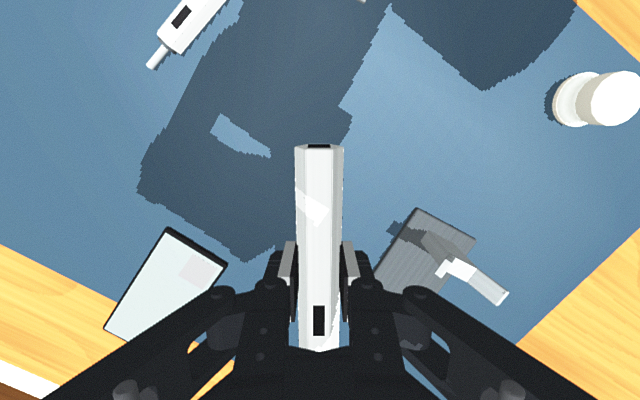

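The switch face is still up and the driver is level in the grip: its axis is 7 mm above the TCP with the body centred on it. I'll turn to the rest's yaw.

Emit:
arm_command --turn '[[0, 0, 0.4], [0, 0, 0.7], [0, 0, 0.7], [0, 0, 0.7], [0, 0, 0.7], [0, 0, 0.7], [0, 0, 0.7], [0, 0, 0.6], [0, 0, 0.46], [0, 0, 0], [0, 0, 0]]' --xyz '[[0, 0, 0], [0, 0, 0], [0, 0, 0], [0, 0, 0], [0, 0, 0], [0, 0, 0], [0, 0, 0], [0, 0, 0], [0, 0, 0], [0, 0, 0], [0, 0, 0]]' --claw '[15, 15, 15, 15, 15, 15, 15, 15, 15, 15, 15]'

```text
time_s: 7.25
position: [0.5806, 0.079, 0.1273]
tool_rot: [[-0.996, -0.094, -0.001], [-0.094, 0.996, 0.0], [0.001, 0.0, -1.0]]
ft_force: [1.3, 0.3, -1.1]
grip_width: 0.0204
gripper_force: 49.2
```

```bash
python3 go.py .5955 .206 .127 5.3
```

```text
t 7.25 pos [0.5806 0.079  0.1273] toolz [-1.e-03  1.e-04 -1.e+00] xyaw -174.62
shift units [-0.534  2.5    0.006] norm 2.56 turn z units 0.015
q [ -3.8  30.6  77.6   0.   71.8 -99.2] F [ 1.3  0.3 -1.1] w 0.020392530026309696 gf 49.177052825689316
```

Emit:
arm_command --turn '[[0, 0, 0], [0, 0, 0], [0, 0, 0], [0, 0, 0], [0, 0, 0], [0, 0, 0], [0, 0, 0], [0, 0, 0], [0, 0, 0], [0, 0, 0], [0, 0, 0]]' --xyz '[[-0.03, 0.15, 0], [-0.06, 0.3, 0], [-0.09, 0.4, 0], [-0.09, 0.4, 0], [-0.09, 0.4, 0], [-0.08, 0.4, 0], [-0.06, 0.3, 0], [-0.03, 0.15, 0], [0, 0, 0], [0, 0, 0], [0, 0, 0]]' --claw '[15, 15, 15, 15, 15, 15, 15, 15, 15, 15, 15]'

```text
time_s: 8.35
position: [0.5957, 0.2052, 0.1279]
tool_rot: [[-0.996, -0.092, -0.0], [-0.092, 0.996, -0.0], [0.0, -0.0, -1.0]]
ft_force: [-0.3, -0.6, -1.2]
grip_width: 0.0203
gripper_force: 49.2
```

```bash
python3 go.py .5955 .206 .065 5.3; python3 - <<'E'
from h import *
a=imaging.get_image("wrist")[0]; cw=cam("wrist"); b=imaging.get_image("top")[0][60:160,180:320]; cv2.imwrite("pics/p4.png",np.hstack([cv2.resize(a,(400,300)),cv2.resize(b,(400,300),interpolation=2)]))
cv2.imwrite("pics/w4full.png",a)
E
```

```text
t 8.35 pos [0.5957 0.2052 0.1279] toolz [-1.e-04 -2.e-04 -1.e+00] xyaw -174.73
shift units [0.002 0.016 1.257] norm 1.26 turn z units -0.007
q [  8.3  34.6  69.8  -0.   75.6 -87. ] F [-0.3 -0.6 -1.2] w 0.020301853088365126 gf 49.17345128953457
```

View pics/p4.png

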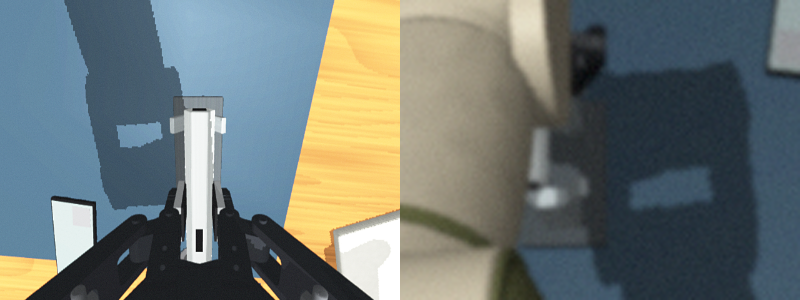

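The wrist view shows the driver (columns 185–213 of the half-size picture) centred between the near fork's cheeks (170 and 226) and parallel to the base. I'll lower it gently.

Emit:
arm_command --turn '[[0, 0, 0], [0, 0, 0], [0, 0, 0], [0, 0, 0], [0, 0, 0], [0, 0, 0], [0, 0, 0], [0, 0, 0], [0, 0, 0], [0, 0, 0]]' --xyz '[[0, 0, 0.15], [0, 0.01, 0.25], [0, 0, 0.3], [0, 0, 0.25], [0, 0, 0.15], [0, 0, 0.08], [0, 0, 0.05], [0, 0, 0.02], [0, 0, 0], [0, 0, 0]]' --claw '[15, 15, 15, 15, 15, 15, 15, 15, 15, 15]'

```text
time_s: 9.45
position: [0.5958, 0.2064, 0.0657]
tool_rot: [[-0.996, -0.093, 0.001], [-0.093, 0.996, 0.0], [-0.001, 0.0, -1.0]]
ft_force: [0.7, 0.1, -0.2]
grip_width: 0.0204
gripper_force: 49.2
```

Emit:
arm_command --turn '[[0, 0, 0], [0, 0, 0], [0, 0, 0], [0, 0, 0]]' --xyz '[[0, 0, 0.02], [0, 0, 0.02], [0, 0, 0], [0, 0, 0]]' --claw '[15, 15, 15, 15]'

```text
time_s: 9.85
position: [0.5956, 0.2064, 0.0633]
tool_rot: [[-0.996, -0.093, -0.0], [-0.093, 0.996, -0.0], [0.0, -0.0, -1.0]]
ft_force: [-0.5, 1.3, -0.9]
grip_width: 0.0207
gripper_force: 49.2
```

No contact yet, so I'll go another 1 mm at a time.

Emit:
arm_command --turn '[[0, 0, 0], [0, 0, 0], [0, 0, 0]]' --xyz '[[0, 0, 0.015], [0, 0, 0], [0, 0, 0]]' --claw '[15, 15, 15]'

```text
time_s: 10.15
position: [0.5957, 0.2065, 0.0631]
tool_rot: [[-0.996, -0.093, 0.001], [-0.093, 0.996, 0.0], [-0.001, -0.0, -1.0]]
ft_force: [-2.6, -0.3, 4.7]
grip_width: 0.0203
gripper_force: 49.8
```

It has touched the floor with 4.7 N at the expected height. Next I release and back off upward.

Emit:
arm_command --turn '[[0, 0, 0], [0, 0, 0], [0, 0, 0], [0, 0, 0], [0, 0, 0], [0, 0, 0], [0, 0, 0], [0, 0, 0]]' --xyz '[[0, 0, 0], [0, 0, 0], [0, 0, 0], [0, 0, 0], [0, 0, 0], [0, 0, 0], [0, 0, 0], [0, 0, 0]]' --claw '[22, 25, 30, 36, 42, 48, 48, 48]'

```text
time_s: 10.95
position: [0.5956, 0.2064, 0.0625]
tool_rot: [[-0.996, -0.093, -0.0], [-0.093, 0.996, -0.0], [0.0, 0.0, -1.0]]
ft_force: [0.1, -0.1, 0.2]
grip_width: 0.0485
gripper_force: 0.0
```

Emit:
arm_command --turn '[[0, 0, 0], [0, 0, 0], [0, 0, 0], [0, 0, 0], [0, 0, 0], [0, 0, 0], [0, 0, 0], [0, 0, 0], [0, 0, 0], [0, 0, 0], [0, 0, 0], [0, 0, 0]]' --xyz '[[0, 0, -0.1], [0, 0, -0.2], [0, 0, -0.3], [0, 0, -0.4], [0, 0, -0.5], [0, 0, -0.5], [0, 0, -0.5], [0, 0, -0.4], [0, 0, -0.2], [0, 0, -0.1], [0, 0, 0], [0, 0, 0]]' --claw '[48, 48, 48, 48, 48, 48, 48, 48, 48, 48, 48, 48]'

```text
time_s: 12.15
position: [0.5953, 0.2064, 0.2216]
tool_rot: [[-0.996, -0.093, -0.002], [-0.093, 0.996, -0.0], [0.002, -0.0, -1.0]]
ft_force: [0.1, -0.4, -0.3]
grip_width: 0.048
gripper_force: 0.0
```

```bash
python3 go.py .5955 .206 .22 5.3; python3 - <<'E'
from h import *
c=cam("wrist"); a,d=imaging.get_image("wrist"); b=imaging.get_image("side")[0]
cv2.imwrite("pics/p5.png",np.hstack([cv2.resize(a,(400,300)),cv2.resize(b[90:200,270:430],(400,300),interpolation=2)]))
Q=cloud(c,d); m=(a.min(2)>100)&(Q[...,2]>.074)&(Q[...,2]<.084)&(abs(Q[...,1]-.206)<.014); P=Q[m]; e=P.mean(0); w,V=np.linalg.eigh(np.cov((P-e).T)); k=V[:,2]*np.sign(V[0,2]); t=(P-e)@k
print(m.sum(),e,k,"ends",e+k*np.percentile(t,.5),e+k*np.percentile(t,99.5))
E
```

```text
t 12.15 pos [0.5953 0.2064 0.2216] toolz [-1.7e-03 -3.0e-04 -1.0e+00] xyaw -174.69
shift units [-0.004 -0.008  0.032] norm 0.03 turn z units 0.002
q [  8.4  30.4  61.4  -0.   88.3 -86.9] F [ 0.1 -0.4 -0.3] w 0.047995610504447304 gf 0.0
2040 [0.59153989 0.2053576  0.0786416 ] [ 0.99629301  0.08600777 -0.00170204] ends [0.5373977  0.20068362 0.0787341 ] [0.65791912 0.21108797 0.0785282 ]
```

View pics/p5.png

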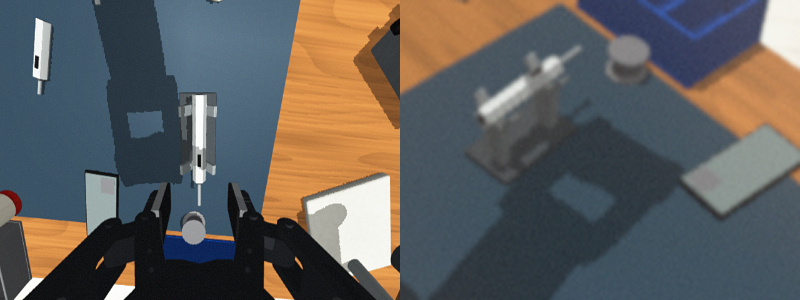

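Both views show the driver level across both forks. Its top is at about 79 mm all along, the body runs from x = 0.537 to 0.658 (centred within 2 mm), and the gripper is clear.

```bash
python3 -c "
from rig import env
print(env.close_job())"
```

```text
the job is handed in; nothing more can be done
None
```

The long screwdriver lies level across both forks of the empty rest, its body centred within about 2 mm; the job was handed in at about 12 s, with no contact made with the short driver or the pry bar.

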